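Stand the fallen cleaner bottle back on its coaster

ROBOT

A 6-joint arm with a two-finger parallel gripper is mounted at the origin on the work surface. World frame = base frame: x ahead of the robot, y to its left, z up, the work surface at z = 0. Lengths are in m, angles in rad, forces in N, time in s.
With the tool pointing down it reaches from about 0.275 to 0.725 m from the base axis. Payload 5.6 kg.
Tool frame: the origin (TCP) lies at the very end of the fingers, on their centre line; the grasp point (between the pads) lies behind it (grip_point_offset is the z of the grasp point in the tool frame, in m); z points along the fingers, y is the line along which they close (so a half turn about z gives the same grasp; the last joint's range is limited). The gripper opens to 85 mm and grips with 20 to 120 N. Pads are 22 mm wide; open, the fingers measure 114 mm over their backs; the gripper's body (76 mm by 85 mm) begins 54 mm behind the grasp point. The pads swing forward as they close: fully open they stand 13 mm farther back than shut.
Start: joints at [1.601, 0.255, 0.108, 0, -1.424, -0.285], TCP at [0.139, 0.532, 0.231] pointing down, gripper open.
Joint ranges: [-2.95, 2.95], [-1.21, 1.97], [-1.09, 1.5], [-2.87, 1.71], [-2.94, -0.07], [-3.05, 3.05]. Speed limits (rad/s): [2.57, 2.57, 3.14, 3.14, 3.14, 3.14].

INTERFACE

Orientations are given as a unit quaternion [x, y, z, w].
In Python, from cell import sense, get_image, camera_model, finish_job, recognise, grip_point_offset gives the robot as it stands. The module is installed in compiled form; this text tells all that it offers.
- The arm moves only by the tool play_rows, never from a script. Its argument "series" is one flat list of numbers, 4 for each row, row after row: the shift along the tool's x, y, z in mm, then the turn about the tool's z in rad. In form: [x, y, z, roll, x, y, z, roll, ...]. A call has 1 to 10 rows; each row shifts and turns the commanded pose from where the row before left it, along the tool's axes as they then stand; what a row does not reach is not made up. A row lasts 1/8 s, in which the tool goes at most 62.5 mm and 10.7 degrees, less where a joint would pass 70% of its speed; a pose out of reach is approached as far as the arm can. A call with a gripper value outside its range is refused whole. "hand" is the opening in per cent of the stroke, from 0 (shut) to 100 (fully open), set as the call begins (left out, the last holds). The fingers move at their own pace and stop on an object; "grip_force" is the grip in N (left out, the last holds). Time passes only in rows, so rows that do not move let the fingers close. It gives the time, the measured TCP pose, the force, the opening and the grip force at its end, in the units of the state.
- sense(): the state, without advancing time (a new reading comes with each control period).
- get_image(name): name is "scene" or "side" or "wrist"; returns (picture, depth): 480x640x3 uint8, red, green, blue; 480x640 float32, m along the optical axis (not along the pixel's ray), 0 where there is no reading.
- camera_model(name): a dict with "vfov" (degrees; the focal length in pixels is half the picture's height over the tangent of half this angle, whatever the lens; pixels are square), "cx", "cy" (the principal point, pixels), "origin" and "orientation" of the camera in the world. Camera axes: x right, y down, z forward; pixel columns grow to the right and rows downward; lengths in m; the calibration is good to about 2 mm. The wrist camera is an equidistant fisheye: a pixel r from the principal point sees the ray r / f radians off the axis. A picture is of the moment at which its call begins: read the wrist's pose just before it. camera_model takes no time and is no camera call; for the wrist camera it gives the pose at the moment of the call.
- finish_job(): hands the job in; it is judged then, once.
Trained networks look in the newest picture that a camera, given by its name, has taken for a name from the list of things; names that differ only in an ending like _2 or _b are one class to them, and where a whole thing is asked for, a point or a joint stands for the part that bears it (a point fixed in the world has none). Each returns a list of dicts, best first, with "score" (0 to 1); they miss things now and then, are a little off and sometimes report something else, mostly with a low value. They report only what shows in the picture. A call takes as long as a camera call. They do not tell look-alikes from the thing itself.
- recognise(camera, thing): "box" ([left, top, right, bottom] in pixels, round what is visible of it).
The state is a dict: "t": time; "q": joint angles; "qvel": joint speeds; "joint_efforts": joint torques, N m; "tool_pos": TCP position; "tcp_rot": TCP orientation; "ft_force": force on the tool from outside, world axes, zero at the start; "moment": the same for the moment, N m; "grip_width": finger opening in m; "finger_force": force on a finger pad.
Only numpy, scipy, OpenCV 4.12 (cv2) and the standard library are available. Lean on these libraries where they do the work, as an engineer would, in place of code of your own. Each camera call takes 0.05 s, during which the arm holds its last target. There are 200 camera calls.

TASK

One of the two white cleaner bottles on the flight-equipment bench has been knocked over and lies on its side. Stand it upright, cap up, wholly on the empty round rubber coaster, setting it down rather than dropping it, and let go. Leave the bottle that already stands, and the torch, where they are.

Things in the scene. Friction and masses are not known exactly. Their poses are not given: they have to be found in the camera images.
- bottle_center (a point): Fallen bottle lying on its side: closed white plastic, round, 120 mm tall, 0.15-0.31 kg, may roll if pushed. Body 50 mm across from the flat foot up to 85 mm, short shoulder, black cap 26 mm across from 97 to 120 mm. The point is on its axis half-way up, 60 mm from the foot (25 mm above the bench as it lies); z runs from foot to cap, up when it stands. Its turn about z means nothing.
- coaster_free: The empty round coaster of black rubber, 90 mm in diameter, 4 mm thick, fixed flat to the bench. Its origin is the centre of its underside, on the bench; z is up. The fallen bottle is to stand here (its foot then 4 mm, its middle 64 mm, above the bench).
- twin_center (a point): An identical bottle that already stands upright on the other, identical coaster; leave it alone. The point lies on its axis half-way up, 60 mm above its foot; z is up.
- torch_center (a point): A pocket torch lying at one side of the bench, as it should: metal cylinder 123 mm long, 30 mm in diameter at the head, dark grip and bright head. Leave it alone. The point lies on its axis near its middle; x runs along it towards the head.
There are look-alikes about, which are no part of the job. What is shaped like the part that bears bottle_center but blue is not meant.

How it is judged:
By the outcome, as a careful person would: the job done as asked, in the order asked, and still so for the second after the job is handed in, with the robot touching nothing.
It also fails if it takes over 38 s, if anything falls off the work surface, if the arm or the gripper's body presses on something with over 40 N, if the wrist force passes 120 N, or if a joint passes its speed limit or range.

## Working session

There is one attempt and no reset: what is moved stays moved. The work goes in short steps, Python scripts to look and compute and a tool call to move; the robot and the scene stay as the last step left them, time stands still between calls to the robot, and variables do not carry over. Pictures are saved under pics/ and viewed, at most 10 in all, crops included, and the job is handed in when it is done.

Besides the shell and the picture viewer there is one more tool, called after "Call:" by a JSON object that holds its "api" and its "payload", one argument or row to a line. play_rows: Moves the arm, as the interface text tells. Its arguments: {"type":"object","properties":{"series":{"type":"array","items":{"type":"number"}},"hand":{"type":"number"},"grip_force":{"type":"number"}},"required":["series"]}

```bash
mkdir -p pics; cat > h.py <<'E'
import numpy as np, cv2
from cell import *
from scipy.spatial.transform import Rotation as R
def pts(name,d,m):
    f=240/np.tan(np.radians(m['vfov'])/2); v,u=np.mgrid[:480,:640].astype(float)
    x=(u-m['cx']);y=(v-m['cy'])
    if name=='wrist':
        r=np.hypot(x,y)+1e-9; t=np.tan(r/f)/r; X=np.stack([x*t*d,y*t*d,d],-1)
    else: X=np.stack([x/f*d,y/f*d,d],-1)
    return X@R.from_quat(m['orientation']).as_matrix().T+np.array(m['origin'])
E
python3 - <<'E'
from h import *
print(grip_point_offset, sense()['tcp_rot'],R.from_quat(sense()['tcp_rot']).as_matrix().round(3).tolist())
ims=[]
for n in ['scene','side','wrist']:
    m=camera_model(n); im,d=get_image(n); P=pts(n,d,m); print(n,m)
    np.savez(f'{n}.npz',im=im,P=P,d=d)
    cv2.imwrite(f'pics/{n}0.png',im[:,:,::-1])
    for t in ['bottle_center','coaster_free','torch_center']:
        for r in recognise(n,t):
            b=np.array(r['box']).astype(int); u,v=(b[0]+b[2])//2,(b[1]+b[3])//2
            print(n,t,round(r['score'],2),b.tolist(),P[min(v,479),min(u,639)].round(3))
E
```

```text
-0.0187 [ 9.91891571e-01 -1.27083591e-01 -8.61955664e-05  9.30388284e-04] [[0.968, -0.252, -0.0], [-0.252, -0.968, -0.002], [0.0, 0.002, -1.0]]
scene {'vfov': 55.30929038563657, 'cx': 307.5038845622129, 'cy': 236.33628117882571, 'origin': array([ 1.37259967, -0.06357232,  0.88880862]), 'orientation': array([ 0.67811873,  0.61988665, -0.26234785, -0.2950748 ])}
scene bottle_center 0.8 [292, 238, 339, 256] [0.523 0.045 0.038]
scene bottle_center 0.63 [310, 204, 354, 222] [0.389 0.108 0.037]
scene coaster_free 0.6 [333, 287, 364, 314] [0.678 0.111 0.003]
scene torch_center 0.96 [127, 248, 166, 288] [ 0.55  -0.389  0.026]
side {'vfov': 46.03502030417338, 'cx': 310.0596017857895, 'cy': 228.96147390738417, 'origin': array([0.49079316, 0.96669241, 0.90534949]), 'orientation': array([-0.02322955,  0.91124279, -0.41108643,  0.01024242])}
side bottle_center 0.92 [296, 289, 358, 334] [0.494 0.24  0.05 ]
side bottle_center 0.91 [310, 228, 337, 276] [0.507 0.074 0.05 ]
side bottle_center 0.86 [371, 252, 410, 299] [0.365 0.135 0.049]
side coaster_free 0.86 [223, 261, 265, 293] [0.68  0.111 0.001]
side torch_center 0.55 [299, 134, 339, 154] [ 0.534 -0.384  0.032]
wrist {'vfov': 65.70646984690485, 'cx': 320.34676747474475, 'cy': 244.36604723560103, 'origin': array([0.21717889, 0.51106524, 0.37277944]), 'orientation': array([-0.60368177,  0.78057799,  0.12829161, -0.09903323])}
```

View pics/scene0.png

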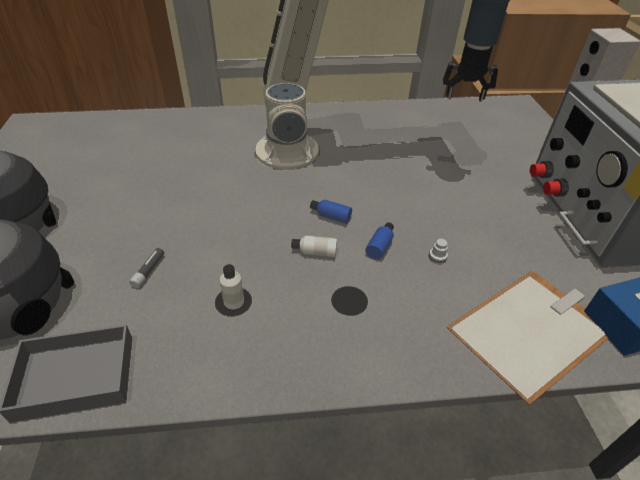

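View pics/side0.png

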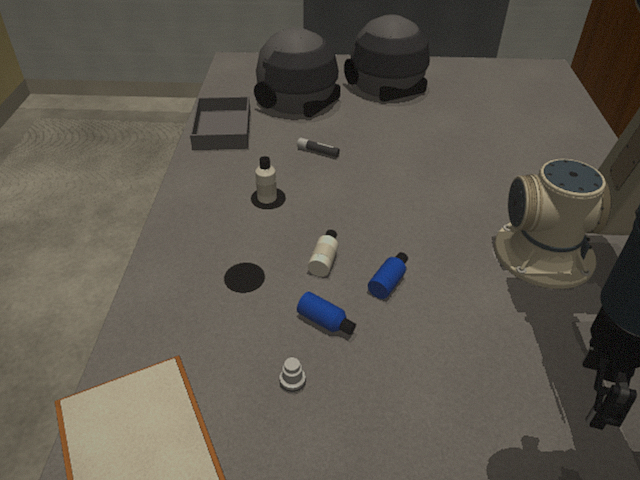

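Candidates, by scene pixel:
- white lying bottle (315,247)
- white standing twin (232,288)
- blue lying bottles (332,211) and (380,241)
- small white fitting (439,251)

The fallen white bottle at (315,247) in scene and (323,253) in side is the one meant, with its cap to the left/−y. The empty coaster is at (349,300) in scene. I'll measure these and check the choice in a close crop.

```bash
python3 - <<'E'
from h import *
for n,b,c in [('scene',(285,230,345,262),(330,284,368,317)),('side',(302,222,344,282),(220,258,268,296))]:
    z=np.load(n+'.npz'); P=z['P'];im=z['im'].astype(int)
    sl=np.s_[b[1]:b[3],b[0]:b[2]]; p=P[sl].reshape(-1,3); col=im[sl].reshape(-1,3)
    k=(p[:,2]>.012)&(p[:,2]<.07)&(col[:,2]-col[:,0]<25); p=p[k];col=col[k]
    q=p[:,:2]; w=col.mean(1)>90
    mu=q.mean(0); dv=np.linalg.svd(q-mu,full_matrices=False)[2][0]
    if dv@(q[~w].mean(0)-q[w].mean(0))<0: dv=-dv
    s=(q-mu)@dv; t=(q-mu)@np.array([-dv[1],dv[0]])
    print(n,len(p),'dir',dv.round(3),'foot',(mu+np.percentile(s,1)*dv).round(4),'cap',(mu+np.percentile(s,99)*dv).round(4),'t',np.percentile(t,[2,98]).round(3),'z',np.percentile(p[:,2],[2,98]).round(3))
    # top ridge line
    r=p[w][p[w][:,2]>.046]; print(' ridge mean',r.mean(0).round(4)) 
    # cap
    cpt=p[~w]; print(' cap pts',cpt.mean(0).round(4),len(cpt))
    sl=np.s_[c[1]:c[3],c[0]:c[2]]; p=P[sl].reshape(-1,3); dk=im[sl].reshape(-1,3).mean(1)<45
    (x,y),rr=cv2.minEnclosingCircle(p[dk][:,:2].astype(np.float32)); print(' coaster',x,y,rr,p[dk].mean(0).round(4))
im=np.load('side.npz')['im'][210:350,200:430]; cv2.imwrite('pics/crop.png',cv2.resize(im[:,:,::-1],None,fx=3.4,fy=3.4,interpolation=3))
E
```

```text
scene 732 dir [-0.27  -0.963] foot [0.5311 0.0972] cap [ 0.4995 -0.0157] t [-0.025  0.014] z [0.015 0.051]
 ridge mean [0.5103 0.0585 0.0486]
 cap pts [0.5048 0.0055 0.0284] 105
 coaster 0.0 0.0 0.0 [nan nan nan]
side 891 dir [0.253 0.968] foot [ 0.4849 -0.0135] cap [0.5152 0.1024] t [-0.025  0.021] z [0.015 0.053]
 ridge mean [0.5073 0.0615 0.0495]
 cap pts [0.5074 0.0711 0.0296] 283
 coaster 0.5913140773773193 0.5189080834388733 0.45902833342552185 [0.6779 0.1199 0.0099]<stdin>:16: RuntimeWarning: Mean of empty slice.
  ret = um.true_divide(
```

View pics/crop.png

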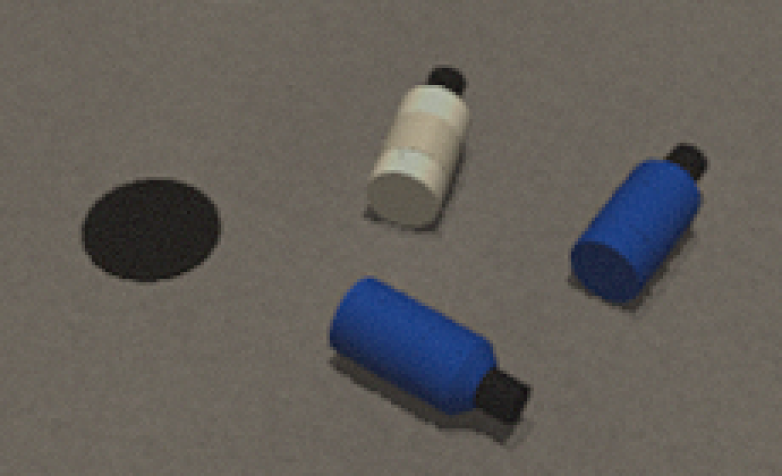

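The crop confirms it: the lying white bottle has its foot near side (320,270) and its black cap near (331,234). The two neighbours are blue.

The tool can only point down, so I'll pinch just the end of the cap lightly with the fingertips, lift, and let the bottle swing to hang. Then I'll set it on the coaster.

Call:
{"api": "play_rows", "payload": {
  "series": [40,37,0,0,40,37,0,0,40,37,0,0,40,37,0,0,40,37,0,0,40,37,0,0,40,37,0,0,40,37,0,0,40,37,0,0,40,37,0,0],
  "hand": 100,
  "grip_force": 20
}}

```text
t: 1.85
tool_pos: [0.4332, 0.0717, 0.2316]
tcp_rot: [0.992, -0.127, 0.0, -0.0]
ft_force: [1.4, 1.3, 0.3]
grip_width: 0.0855
finger_force: 0.0
```

Call:
{"api": "play_rows", "payload": {
  "series": [38,35,-5,0,38,35,-5,0,0,0,10,0.175,0,0,10,0.175,0,0,10,0.175,0,0,10,0.175,0,0,10,0.175,0,0,10,0.175,0,0,10,0.175,0,0,10,0.175]
}}

```text
t: 3.1
tool_pos: [0.4884, -0.0135, 0.1611]
tcp_rot: [-0.675, 0.738, -0.0, 0.0]
ft_force: [-0.5, 0.2, -0.5]
grip_width: 0.0853
finger_force: 0.0
```

Call:
{"api": "play_rows", "payload": {
  "series": [0,0,0,0.175,0,0,0,0]
}}

```text
t: 3.35
tool_pos: [0.4883, -0.0135, 0.1613]
tcp_rot: [-0.611, 0.792, -0.0, -0.0]
ft_force: [-0.4, 0.3, -0.4]
grip_width: 0.0853
finger_force: 0.0
```

```bash
python3 - <<'E'
from h import *
s=sense();print(s['t'],s['tool_pos'].round(4) if hasattr(s['tool_pos'],'round') else s['tool_pos'],R.from_quat(s['tcp_rot']).as_matrix().round(3).tolist(),s['q'])
m=camera_model('wrist'); im,d=get_image('wrist'); P=pts('wrist',d,m); np.savez('wrist.npz',im=im,P=P,d=d)
cv2.imwrite('pics/wrist1.png',im[:,:,::-1])
p=P.reshape(-1,3);col=im.reshape(-1,3).astype(int);k=(d.ravel()>0)&(p[:,2]>.008)&(p[:,2]<.06)&(abs(p[:,0]-.505)<.06)&(abs(p[:,1]-.04)<.08)&(col[:,2]-col[:,0]<25)
p=p[k];print(len(p))
a=np.array([-.262,-.965]);n=np.array([-a[1],a[0]]);c=np.array([.5044,.043])
sv=(p[:,:2]-c)@a;tv=(p[:,:2]-c)@n
for lo in range(-70,75,10):
    j=(sv*1e3>=lo)&(sv*1e3<lo+10)
    if j.sum()>10: print(lo,j.sum(),np.percentile(tv[j]*1e3,[3,97]).round(1),(p[j,2].max()*1e3).round(1))
print(np.percentile(sv,[.5,99.5]))
E
```

```text
3.35 [ 0.4883 -0.0135  0.1613] [[-0.255, -0.967, -0.0], [-0.967, 0.255, -0.0], [0.0, -0.0, -1.0]] [ 2.93917506e-01  1.68358732e-01 -1.83552197e-01  8.66867163e-05
 -1.21893264e+00 -5.51316434e-01]
7345
-60 349 [-25.6  18.8] 49.8
-50 510 [-25.4  18.7] 50.3
-40 521 [-25.7  19.4] 49.9
-30 566 [-25.9  20.1] 50.6
-20 630 [-25.5  20.6] 50.2
-10 655 [-25.8  21. ] 50.4
0 674 [-24.6  20.9] 49.8
10 680 [-24.1  20.6] 49.9
20 840 [-23.8  21.4] 50.0
30 856 [-19.7  17.7] 46.5
40 380 [-11.7  11.8] 38.4
50 401 [-11.4  11.8] 38.2
60 283 [-10.6  11.6] 37.9
[-0.05646313  0.06221394]
```

View pics/wrist1.png

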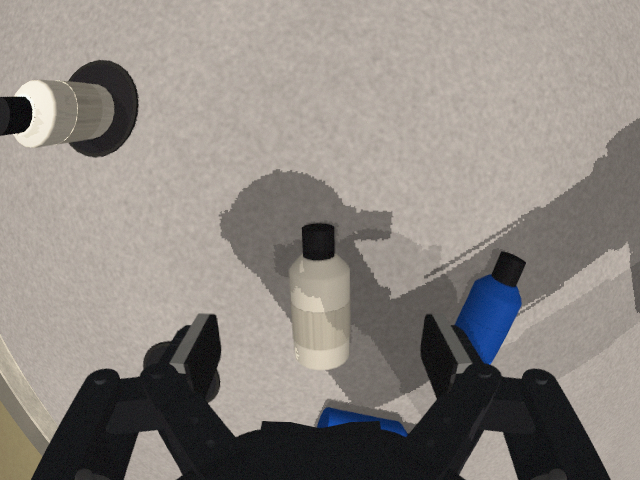

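The wrist picture shows the white bottle with its cap end at about (318,228) and the fingers straddling its line. The cap is centred to under 1 mm. Next I descend and pinch the cap end.

Call:
{"api": "play_rows", "payload": {
  "series": [2,0,30,0,0,0,40,0,0,0,40,0,0,0,25,0,0,0,13,0,0,0,0,0]
}}

```text
t: 4.15
tool_pos: [0.4877, -0.0156, 0.0131]
tcp_rot: [-0.61, 0.792, 0.0, -0.0]
ft_force: [0.3, -1.4, 0.4]
grip_width: 0.0851
finger_force: 0.0
```

Call:
{"api": "play_rows", "payload": {
  "series": [0,0,0,0,0,0,0,0,0,0,0,0,0,0,0,0,0,0,0,0,0,0,0,0,0,0,0,0,0,0,0,0],
  "hand": 20,
  "grip_force": 20
}}

```text
t: 5.15
tool_pos: [0.4881, -0.0156, 0.0135]
tcp_rot: [-0.61, 0.792, -0.0, 0.0]
ft_force: [0.8, -2.3, 3.6]
grip_width: 0.0253
finger_force: 20.9
```

Call:
{"api": "play_rows", "payload": {
  "series": [0,0,-10,0,0,0,-15,0,0,0,-15,0,0,0,-15,0,0,0,-15,0,0,0,0,0]
}}

```text
t: 5.9
tool_pos: [0.4882, -0.0151, 0.0842]
tcp_rot: [-0.61, 0.792, -0.0, 0.001]
ft_force: [-0.2, 0.1, -2.2]
grip_width: 0.025
finger_force: 20.5
```

```bash
python3 - <<'E'
from h import *
s=sense();print(s['t'],s['tool_pos'],s['ft_force'],s['moment'],s['grip_width'],s['finger_force'])
a=get_image('side')[0][150:350,220:440]; b=get_image('wrist')[0]
cv2.imwrite('pics/l1.png',np.hstack([cv2.resize(a,(440,400)),cv2.resize(b,None,fx=.55,fy=.8333)])[:,:,::-1])
E
```

```text
5.9 [ 0.48819421 -0.01512514  0.08416533] [-0.23487342  0.10470761 -2.19798144] [-0.10508092  0.06401418  0.0337015 ] 0.025015126237546082 20.503162443637848
```

View pics/l1.png

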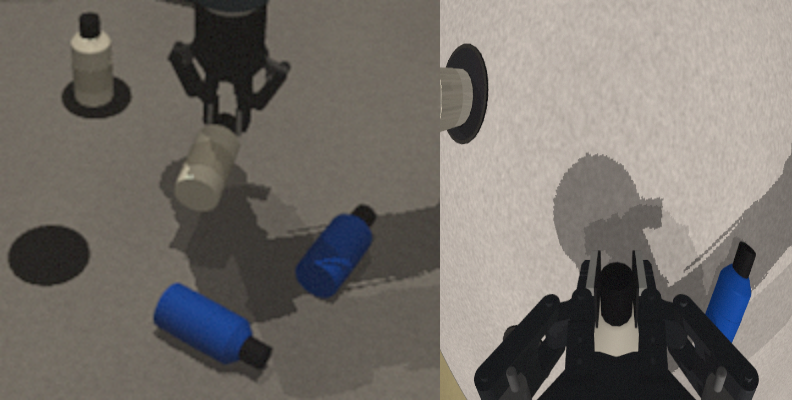

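The bottle is held by its cap end but has only partly rotated; pad friction is holding it. Sharp upward starts should add torque, and I'll measure the tilt from depth.

```bash
cat > tilt.py <<'E'
from h import *
def tilt(show=True):
    s=sense(); T=np.array(s['tool_pos']); tx=R.from_quat(s['tcp_rot']).as_matrix()[:,0]; out=[]
    for n in ['side','scene']:
        m=camera_model(n); im,d=get_image(n); P=pts(n,d,m).reshape(-1,3); c=im.reshape(-1,3).astype(int)
        k=(d.ravel()>0)&(P[:,2]>.006)&(np.hypot(*(P[:,:2]-T[:2]).T)<.16)&(P[:,2]<T[2]+.03)&(c.mean(1)>75)&(c[:,2]-c[:,0]<10)&(abs((P-T)@np.cross(tx,[0,0,1]))<.04)&(np.linalg.norm(P-T,axis=1)<.14)
        k&=~((P[:,2]<.012))
        p=P[k]; u=(p-T)@tx; z=p[:,2]; A=np.stack([u,z],1); v=np.linalg.svd(A-A.mean(0),full_matrices=False)[2][0]
        print(n,k.sum(),'u',np.percentile(u,[2,98]).round(3),'z',np.percentile(z,[2,98]).round(3),'tilt',np.degrees(np.arctan2(abs(v[1]),abs(v[0]))).round(1))
    print(T.round(4),s['t'],np.round(s['ft_force'],2),np.round(s['moment'],3),s['grip_width'])
tilt()
E
python3 tilt.py
```

```text
side 652 u [-0.121 -0.037] z [0.07  0.113] tilt 13.2
scene 601 u [-0.119 -0.007] z [0.077 0.112] tilt 1.3
[ 0.4872 -0.0153  0.0827] 6.0 [ 0.25  0.18 -0.91] [-0.117  0.062  0.052] 0.02492555941512356
```

Call:
{"api": "play_rows", "payload": {
  "series": [0,0,-50,0,0,0,0,0,0,0,-40,0,0,0,0,0,0,0,0,0]
}}

```text
t: 6.72
tool_pos: [0.4871, -0.0154, 0.1721]
tcp_rot: [-0.61, 0.793, 0.001, -0.001]
ft_force: [-0.9, -0.4, -1.1]
grip_width: 0.0248
finger_force: 22.1
```

```bash
python3 tilt.py
```

```text
side 1061 u [-0.113 -0.032] z [0.119 0.19 ] tilt 34.2
scene 788 u [-0.111 -0.01 ] z [0.128 0.189] tilt 24.7
[ 0.4871 -0.0154  0.1721] 6.725 [-0.89 -0.42 -1.06] [-0.114  0.073  0.005] 0.02484319977122409
```

The upward jerks work: about 20° of rotation so far. I'll repeat them.

Call:
{"api": "play_rows", "payload": {
  "series": [0,0,-55,0,0,0,15,0,0,0,40,0,0,0,-55,0,0,0,15,0,0,0,40,0,0,0,-55,0,0,0,0,0]
}}

```text
t: 7.82
tool_pos: [0.4894, -0.0158, 0.2303]
tcp_rot: [-0.61, 0.792, -0.002, 0.002]
ft_force: [0.7, 0.0, -1.0]
grip_width: 0.0252
finger_force: 22.9
```

```bash
python3 tilt.py
```

```text
side 1067 u [-0.092 -0.024] z [0.166 0.235] tilt 47.2
scene 797 u [-0.09  -0.006] z [0.154 0.234] tilt 46.3
[ 0.4894 -0.0158  0.2303] 7.825 [ 0.65  0.03 -0.96] [ 0.095 -0.164 -0.017] 0.025174170813525014
```

Call:
{"api": "play_rows", "payload": {
  "series": [15,0,20,0,25,0,45,0,-35,0,-50,0,-5,0,-15,0,15,0,20,0,25,0,45,0,-35,0,-50,0,-5,0,-15,0,0,0,0,0]
}}

```text
t: 9.05
tool_pos: [0.4886, -0.0148, 0.2286]
tcp_rot: [-0.61, 0.792, -0.0, 0.001]
ft_force: [-0.7, -0.3, -1.6]
grip_width: 0.0245
finger_force: 21.0
```

```bash
python3 tilt.py
```

```text
side 1007 u [-0.057 -0.01 ] z [0.138 0.223] tilt 68.2
scene 727 u [-0.056  0.006] z [0.132 0.23 ] tilt 69.1
[ 0.4886 -0.0148  0.2286] 9.05 [-0.74 -0.28 -1.58] [0.003 0.035 0.054] 0.024541965229976686
```

Call:
{"api": "play_rows", "payload": {
  "series": [15,0,20,0,25,0,45,0,-35,0,-50,0,-5,0,-15,0,15,0,20,0,25,0,45,0,-35,0,-50,0,-5,0,-15,0,0,0,0,0]
}}

```text
t: 10.28
tool_pos: [0.4882, -0.0152, 0.2283]
tcp_rot: [-0.61, 0.792, -0.0, 0.001]
ft_force: [-0.4, -0.1, -2.1]
grip_width: 0.0251
finger_force: 20.4
```

```bash
python3 tilt.py
```

```text
side 954 u [-0.046 -0.003] z [0.131 0.221] tilt 73.7
scene 709 u [-0.046  0.01 ] z [0.126 0.232] tilt 75.7
[ 0.4882 -0.0152  0.2283] 10.275 [-0.37 -0.09 -2.05] [-0.061  0.05  -0.031] 0.025093408452944756
```

Call:
{"api": "play_rows", "payload": {
  "series": [15,0,0,0,30,0,0,0,-55,0,-20,0,-40,0,0,0,-25,0,0,0,-15,0,0,0,12,0,0,0,24,0,20,0,-50,0,-20,0,-35,0,0,0]
}}

```text
t: 11.62
tool_pos: [0.524, 0.118, 0.2495]
tcp_rot: [-0.609, 0.793, -0.001, 0.001]
ft_force: [-0.6, 1.3, -1.9]
grip_width: 0.0247
finger_force: 20.1
```

Call:
{"api": "play_rows", "payload": {
  "series": [-20,0,0,0,-10,-10,0,0,-2,-20,10,0,0,-25,10,0,0,-25,0,0,0,-25,0,0,0,-25,0,0,0,-15,0,0,0,-8,0,0,0,0,0,0]
}}

```text
t: 12.88
tool_pos: [0.6797, 0.1098, 0.2277]
tcp_rot: [-0.609, 0.793, 0.0, -0.0]
ft_force: [-0.6, 0.4, -1.0]
grip_width: 0.0251
finger_force: 20.1
```

```bash
python3 tilt.py; python3 - <<'E'
from h import *
im=get_image('side')[0][150:330,180:380]; b=get_image('scene')[0][180:360,260:460]
cv2.imwrite('pics/h1.png',cv2.resize(np.hstack([im,b]),(800,360))[:,:,::-1])
E
```

```text
side 944 u [-0.02   0.014] z [0.123 0.219] tilt 87.9
scene 818 u [-0.02   0.029] z [0.125 0.231] tilt 86.0
[0.6797 0.1098 0.2277] 12.875 [-0.63  0.4  -0.95] [ 0.027 -0.015  0.039] 0.02506349125733927
```

View pics/h1.png

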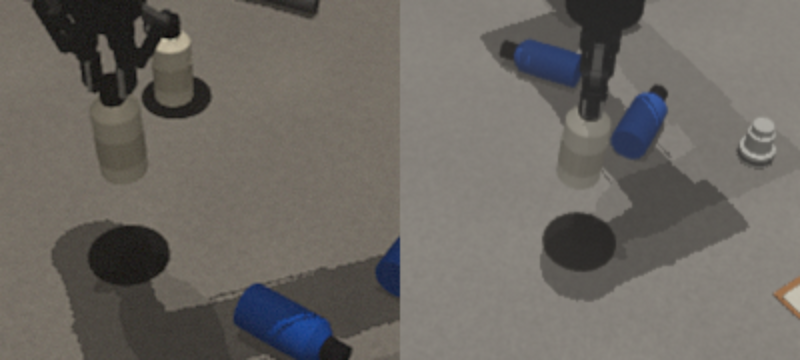

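The bottle hangs within about 3° of vertical over the empty coaster. I'll shift 5 mm to centre it and lower gently.

Call:
{"api": "play_rows", "payload": {
  "series": [-5,0,25,0,0,0,30,0,0,0,25,0,0,0,15,0,0,0,8,0,0,0,3,0,0,0,2,0,0,0,0,0]
}}

```text
t: 14.08
tool_pos: [0.6811, 0.1155, 0.1208]
tcp_rot: [-0.61, 0.792, -0.0, 0.0]
ft_force: [-0.4, 0.3, -1.2]
grip_width: 0.0245
finger_force: 20.1
```

```bash
python3 tilt.py
```

```text
side 746 u [-0.02   0.013] z [0.017 0.113] tilt 86.3
scene 672 u [-0.019  0.029] z [0.018 0.125] tilt 85.3
[0.6811 0.1155 0.1208] 14.075 [-0.35  0.29 -1.16] [ 0.001  0.062 -0.013] 0.024476000815842974
```

Call:
{"api": "play_rows", "payload": {
  "series": [0,0,2,0,0,0,2,0,0,0,1,0,0,0,0,0]
}}

```text
t: 14.68
tool_pos: [0.6807, 0.1155, 0.1151]
tcp_rot: [-0.61, 0.792, 0.0, -0.0]
ft_force: [-0.0, -0.1, -2.1]
grip_width: 0.0251
finger_force: 20.1
```

Call:
{"api": "play_rows", "payload": {
  "series": [0,0,1.5,0,0,0,1.5,0,0,0,1,0,0,0,0,0]
}}

```text
t: 15.18
tool_pos: [0.6813, 0.1154, 0.1125]
tcp_rot: [-0.61, 0.792, -0.001, 0.001]
ft_force: [-0.8, -1.9, 6.2]
grip_width: 0.0245
finger_force: 20.7
```

Call:
{"api": "play_rows", "payload": {
  "series": [0,0,1,0,0,0,1,0,0,0,0,0]
}}

```text
t: 15.55
tool_pos: [0.6819, 0.1152, 0.1125]
tcp_rot: [-0.61, 0.792, -0.001, 0.002]
ft_force: [-3.3, -1.0, 12.1]
grip_width: 0.0246
finger_force: 21.4
```

```bash
python3 tilt.py; python3 - <<'E'
from h import *
im=get_image('side')[0][170:310,190:330]; b=get_image('scene')[0][210:350,280:420]
cv2.imwrite('pics/h2.png',cv2.resize(np.hstack([im,b]),(800,400),interpolation=3)[:,:,::-1])
E
```

```text
side 705 u [-0.02   0.013] z [0.014 0.104] tilt 86.1
scene 634 u [-0.019  0.029] z [0.015 0.112] tilt 84.3
[0.6819 0.1152 0.1125] 15.55 [-3.29 -0.99 12.15] [-0.252  1.311 -0.049] 0.024622671323731495
```

View pics/h2.png

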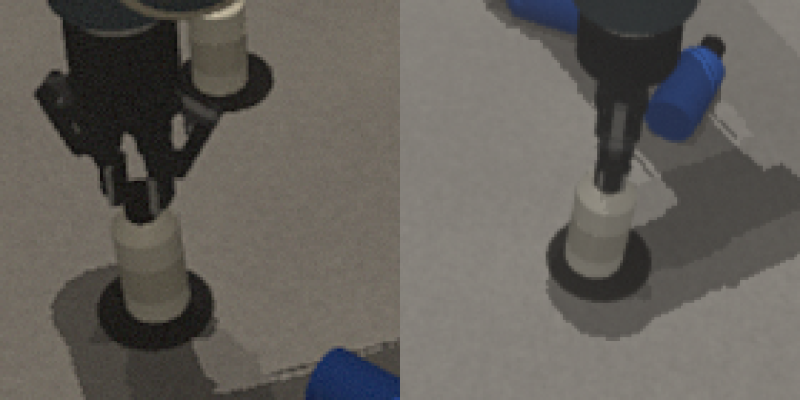

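```bash
cat > lean.py <<'E'
from h import *
from scipy.optimize import least_squares
s=sense(); c0=np.array([.681,.112])
Q=[]
for n in ['side','scene']:
    m=camera_model(n); im,d=get_image(n); P=pts(n,d,m).reshape(-1,3); c=im.reshape(-1,3).astype(int)
    k=(d.ravel()>0)&(P[:,2]>.012)&(P[:,2]<.082)&(np.hypot(*(P[:,:2]-c0).T)<.045)&(c.mean(1)>70)&(c[:,2]-c[:,0]<15); q=P[k]
    f=lambda x:np.hypot(q[:,0]-x[0]-x[2]*q[:,2],q[:,1]-x[1]-x[3]*q[:,2])-.025
    r=least_squares(f,[*c0,0,0],loss='soft_l1',f_scale=.002).x
    tx=R.from_quat(s['tcp_rot']).as_matrix()[:2,:2]
    print(n,k.sum(),'foot',r[:2].round(4),'lean deg world',np.degrees(r[2:]).round(1),'tool xy',np.degrees(tx.T@r[2:]).round(1))
E
python3 lean.py
```

```text
side 486 foot [0.6773 0.1055] lean deg world [1.7 3.6] tool xy [-3.9 -0.8]
scene 391 foot [0.677  0.1078] lean deg world [1.8 3.7] tool xy [-4.1 -0.8]
```

It leans 4° towards tool −x with its foot well inside the coaster, so I'll level it before letting go.

Call:
{"api": "play_rows", "payload": {
  "series": [2,0,0,0,2,0,0,0,2,0,0,0,1.5,0,0,0,0,0,0,0]
}}

```text
t: 16.48
tool_pos: [0.6797, 0.1086, 0.1116]
tcp_rot: [-0.61, 0.792, -0.001, 0.002]
ft_force: [-2.2, 1.1, 8.5]
grip_width: 0.0249
finger_force: 21.2
```

```bash
python3 lean.py
```

```text
side 519 foot [0.6771 0.1062] lean deg world [ 1.2 -0.3] tool xy [-0.  -1.2]
scene 395 foot [0.6769 0.1081] lean deg world [0.8 0.5] tool xy [-0.7 -0.6]
```

Now upright to within 1°. I'll ease the pressure, open and retreat.

Call:
{"api": "play_rows", "payload": {
  "series": [0,0,-1,0,0,0,0,0]
}}

```text
t: 16.82
tool_pos: [0.6795, 0.1086, 0.1116]
tcp_rot: [-0.61, 0.792, -0.0, 0.001]
ft_force: [-1.5, 1.2, 7.5]
grip_width: 0.0249
finger_force: 20.9
```

Call:
{"api": "play_rows", "payload": {
  "series": [0,0,0,0,0,0,0,0,0,0,0,0,0,0,0,0,0,0,0,0,0,0,0,0],
  "hand": 65
}}

```text
t: 17.58
tool_pos: [0.6789, 0.1082, 0.1103]
tcp_rot: [-0.61, 0.793, 0.0, 0.0]
ft_force: [0.3, -0.4, 0.3]
grip_width: 0.0553
finger_force: 0.0
```

Call:
{"api": "play_rows", "payload": {
  "series": [0,0,-10,0,0,0,-20,0,0,0,-30,0,0,0,-30,0,0,0,0,0]
}}

```text
t: 18.2
tool_pos: [0.6804, 0.1084, 0.2046]
tcp_rot: [-0.61, 0.792, -0.002, 0.003]
ft_force: [0.3, 0.1, -0.2]
grip_width: 0.0557
finger_force: 0.0
```

```bash
python3 lean.py; python3 - <<'E'
from h import *
b=get_image('scene')[0]
cv2.imwrite('pics/end.png',b[:,:,::-1])
E
```

```text
side 514 foot [0.6775 0.106 ] lean deg world [-0.3  0.1] tool xy [0.  0.3]
scene 400 foot [0.677  0.1083] lean deg world [-0.3  0. ] tool xy [0.  0.3]
```

View pics/end.png

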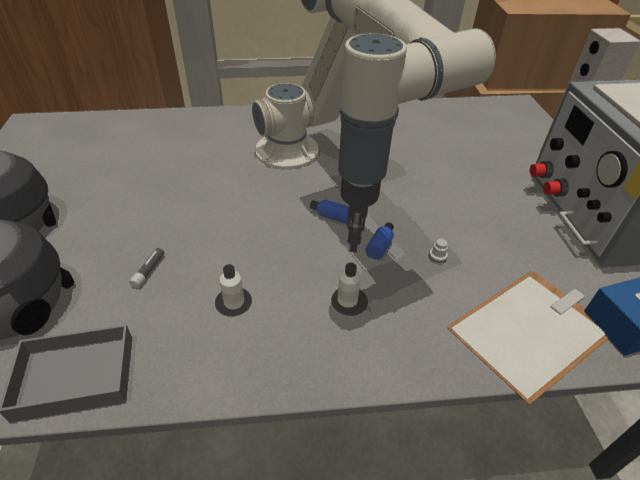

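The bottle stands upright, cap up, on the coaster at (349,290). The twin at (232,288) and the torch at (147,268) haven't moved, and the gripper is clear.

```bash
python3 -c "
from cell import *
print(finish_job())"
```

```text
the job is handed in; nothing more can be done
None
```

The fallen white bottle now stands upright, cap up, wholly on the empty coaster and released; the twin and torch were left where they were, and the job is handed in at about 18 s of the 38 s allowed.

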